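Load the flask carrier with the empty casting flasks

TASK

Put the four empty steel casting flasks, the open tubes, upright into the wooden carrier, one in each bay, in order of size from the smallest next to the handle to the largest at the far end. Leave the two plaster-filled flasks standing where they are on the kiln shelf, and do not disturb the crucible.

Things in the scene. Friction and masses are not known exactly. Their poses are not given: they have to be found in the camera images.
- kiln_shelf: Dark grey round kiln shelf lying fixed on the bench, a disc 300 mm across and 15 mm thick; origin at the centre of its underside, z up, top at 15 mm. At the start all six flasks stand upright on it in a loose ring about 105 mm from its centre.
- carrier: Pale wooden tray fixed on the bench at any yaw: 292 long (x), 76 wide (y), 22 mm high, floor and walls 4 mm. Three full-height dividers make a row of four bays, each 68 x 68 mm inside. Origin: centre of its underside, z up. Bay centres at x = -108, -36, 36, 108 mm, y = 0; inner floor at z = 4 mm. A low U-shaped steel handle sticks out of its -x end to x = -186 mm, beside the bay at -108.
- flask_1: The smallest empty casting flask: an open upright steel tube, 32 mm outside diameter, 56 mm tall, wall 3 mm, one sees down through it to the shelf. Loose, 0.08 to 0.4 kg. Origin at the centre of its underside, z along the tube.
- flask_2: The second smallest empty casting flask: an open upright steel tube, 38 mm outside diameter, 64 mm tall, wall 3 mm, one sees down through it to the shelf. Loose, 0.08 to 0.4 kg. Origin at the centre of its underside, z along the tube.
- flask_3: The second largest empty casting flask: an open upright steel tube, 44 mm outside diameter, 72 mm tall, wall 3 mm, one sees down through it to the shelf. Loose, 0.08 to 0.4 kg. Origin at the centre of its underside, z along the tube.
- flask_4: The largest empty casting flask: an open upright steel tube, 50 mm outside diameter, 80 mm tall, wall 3 mm, one sees down through it to the shelf. Loose, 0.08 to 0.4 kg. Origin at the centre of its underside, z along the tube.
- filled_a: A filled flask: a steel tube of the same make, 38 mm diameter, 64 mm tall, filled to the brim with set white plaster. Loose; must stay where it is. Origin at the centre of its underside, z along the tube.
- filled_b: A filled flask: a steel tube of the same make, 50 mm diameter, 80 mm tall, filled to the brim with set white plaster. Loose; must stay where it is. Origin at the centre of its underside, z along the tube.
- crucible: White ceramic crucible, an open bowl 72 mm across and 50 mm high, standing on the bench beyond the work; bystander. Origin at the centre of its underside.

How it is judged (in metres and radians):
At the end, for the whole second after the job is handed in: Empty flasks upright (0.1 rad) and at rest on the floors of their own bays, within 20 mm of bay centre along and across, smallest by the handle to largest at the far end; filled flasks upright within 15 mm of their start; crucible within 20 mm of its start (x of flask_1 in the frame of carrier between -0.128 and -0.088 m and y of flask_1 in the frame of carrier between -0.02 and 0.02 m and z of flask_1 in the frame of carrier between 0 and 0.009 m and angle between each of flask_1, flask_2, flask_3, flask_4, filled_a, filled_b's own z axis and vertical below 0.1 rad and linear speed of each of flask_1, flask_2, flask_3, flask_4, filled_a, filled_b below 0.02 m/s and x of flask_2 in the frame of carrier between -0.056 and -0.016 m and y of flask_2 in the frame of carrier between -0.02 and 0.02 m and z of flask_2 in the frame of carrier between 0 and 0.009 m and x of flask_3 in the frame of carrier between 0.016 and 0.056 m and y of flask_3 in the frame of carrier between -0.02 and 0.02 m and z of flask_3 in the frame of carrier between 0 and 0.009 m and x of flask_4 in the frame of carrier between 0.088 and 0.128 m and y of flask_4 in the frame of carrier between -0.02 and 0.02 m and z of flask_4 in the frame of carrier between 0 and 0.009 m and distance of each of filled_a, filled_b from where it was at the start of the episode below 0.015 m and distance of crucible from where it was at the start of the episode below 0.02 m); the robot touches nothing.
It fails at once if a plaster-filled flask is moved (15 mm) or tipped over (distance of any of filled_a, filled_b from where it was at the start of the episode above 0.015 m or angle between any of filled_a, filled_b's own z axis and vertical above 0.4 rad).
It fails at once if the crucible is moved (20 mm) (distance of crucible from where it was at the start of the episode above 0.02 m).
It also fails if it takes over 106 s, if anything falls off the work surface, if the arm or the gripper's body presses on something with over 40 N, if the wrist force passes 120 N, or if a joint passes its speed limit or range.

ROBOT

A 7-joint arm with a two-finger parallel gripper is mounted at the origin on the work surface. World frame = base frame: x ahead of the robot, y to its left, z up, the work surface at z = 0. Lengths are in mm, angles in rad, forces in N, time in s.
With the tool pointing down it reaches from about 400 to 875 mm from the base axis. Payload 4.4 kg.
Tool frame: the origin (TCP) lies midway between the tips of the shut fingers; the grasp point (between the pads) lies ctrl.grip_depth behind it (ctrl.grip_depth is the distance from the TCP to the grasp point, in mm); z points along the fingers, y is the line along which they close (so a half turn about z gives the same grasp; the last joint's range is limited). The gripper opens to 85 mm and grips with 20 to 120 N. Pads are 22 mm wide; open, the fingers measure 114 mm over their backs; the gripper's body (76 mm by 85 mm) begins 54 mm behind the grasp point. The pads swing forward as they close: fully open they stand 13 mm farther back than shut.
Start: joints at [1.164, 0.628, 0.038, 1.517, -0.027, 0.996, -0.02], TCP at [217.285, -612.622, 231.313] pointing down, gripper open.
Joint ranges: [-3.06, 3.06], [-0.37, 2.12], [-1.25, 1.32], [0.18, 2.47], [-1.1, 4.24], [0.23, 1.98], [-2.94, 2.94]. Speed limits (rad/s): [2.57, 2.57, 3.14, 3.14, 3.14, 3.14, 3.14].

INTERFACE

Orientations are given as [roll, pitch, yaw] about the fixed x, y, z axes, in that order (R = Rz(yaw) Ry(pitch) Rx(roll)).
In Python, from cell import ctrl gives the robot as it stands.
- The arm moves only by the tool carry_out, never from a script. Its argument "deltas" is one flat list of numbers, 7 for each row, row after row: the turn, a rotation vector about the tool's x, y, z in degrees, then the shift along the tool's x, y, z in m, then the closure, from -1 (fully open) to 1 (shut). In form: [wx, wy, wz, dx, dy, dz, claw, wx, wy, wz, dx, dy, dz, claw, ...]. A call has 1 to 12 rows; each row shifts and turns the commanded pose from where the row before left it, along the tool's axes as they then stand; what a row does not reach is not made up. A row lasts 1/8 s, in which the tool goes at most 62.5 mm and 10.7 degrees, less where a joint would pass 70% of its speed; a pose out of reach is approached as far as the arm can. A call with a gripper value outside its range is refused whole. The fingers move at their own pace and stop on an object; the grip force is fixed at half the most. Time passes only in rows, so rows that do not move let the fingers close. It gives the time, the measured TCP pose, the force, the opening and the grip force at its end, in the units of the state.
- ctrl.read_state(): the state, without advancing time (a new reading comes with each control period).
- ctrl.get_image(name): name is "scene" or "top" or "wrist"; returns the picture (480x640x3 uint8, red, green, blue); there is no depth.
- ctrl.calibration(name): a dict with "mtx" (3x3 intrinsics, pixels), "distortion" ([k1, k2, p1, p2, k3] as OpenCV has them; the pictures are not rectified), "R" (3x3) and "t" (3): a world point X has camera coordinates R X + t. Camera axes: x right, y down, z forward; pixel columns grow to the right and rows downward; lengths in mm; the calibration is good to about 2 mm. A picture is of the moment at which its call begins: read the wrist's pose just before it. calibration takes no time and is no camera call; for the wrist camera it gives the pose at the moment of the call.
- ctrl.finish_job(): hands the job in; it is judged then, once.
The state is a dict: "clock": time; "qpos": joint angles; "qd": joint speeds; "tau": joint torques, N m; "eef_pos": TCP position; "tool_rot": TCP orientation; "force": force on the tool from outside, world axes, zero at the start; "torque": the same for the moment, N m; "width": finger opening in mm; "gripper_force": force on a finger pad.
Only numpy, scipy, OpenCV 4.12 (cv2) and the standard library are available. Lean on these libraries where they do the work, as an engineer would, in place of code of your own. Each camera call takes 0.05 s, during which the arm holds its last target. There are 200 camera calls.

## Working session

There is one attempt and no reset: what is moved stays moved. The work goes in short steps, Python scripts to look and compute and a tool call to move; the robot and the scene stay as the last step left them, time stands still between calls to the robot, and variables do not carry over. Pictures are saved under pics/ and viewed, at most 14 in all, crops included, and the job is handed in when it is done.

Besides the shell and the picture viewer there is one more tool, called after "Emit:" in YAML: its name, and indented under it one key for each argument. carry_out: Moves the arm, as the interface text tells. Its arguments: {"type":"object","properties":{"deltas":{"type":"array"}},"required":["deltas"]}

```bash
mkdir -p pics; ls; python3 - <<'E'
from cell import ctrl
import cv2
print(ctrl.read_state(), ctrl.grip_depth)
for n in ["top","scene"]:
    im=ctrl.get_image(n); cv2.imwrite(f"pics/{n}0.png",im[:,:,::-1])
    c=ctrl.calibration(n); print(n,c)
E
```

```text
pics
{'clock': 0.0, 'qpos': array([ 1.16419022,  0.62936703,  0.0384457 ,  1.51838048, -0.02700519,
        0.99630448, -0.02001793]), 'qd': array([-0.00151178,  0.00070936, -0.00132691, -0.0002792 ,  0.00088367,
       -0.00075565, -0.00064283]), 'tau': array([-6.95745930e-04, -5.63395393e+01,  1.22630272e+00, -1.93442899e+01,
        1.11056969e-02,  1.06009954e-02, -1.29961961e-05]), 'eef_pos': array([ 217.07383734, -612.00627463,  230.37163124]), 'tool_rot': array([-3.13965161e+00,  2.49641464e-05,  3.40782067e-01]), 'force': array([ 0.25085065,  0.05026027, -0.08969261]), 'torque': array([ 0.01775237, -0.01025425,  0.00380603]), 'gripper_force': 0.0, 'width': 85.28991627117027} 18.700000000000003
top {'mtx': array([[541.02619894,   0.        , 321.28416025],
       [  0.        , 541.02619894, 242.69897072],
       [  0.        ,   0.        ,   1.        ]]), 'distortion': array([-0.03990648,  0.        ,  0.        ,  0.        ,  0.        ]), 'R': array([[-0.00691617, -0.99993117, -0.00947738],
       [-0.99316487,  0.00797306, -0.11644726],
       [ 0.11651481,  0.00860723, -0.99315166]]), 't': array([-5.59672672e-01,  5.91893714e+02,  8.84377616e+02])}
scene {'mtx': array([[606.87435221,   0.        , 321.52422545],
       [  0.        , 606.87435221, 240.44026255],
       [  0.        ,   0.        ,   1.        ]]), 'distortion': array([-0.20108838,  0.        ,  0.        ,  0.        ,  0.        ]), 'R': array([[-0.25359678,  0.96723952,  0.01167855],
       [ 0.74389264,  0.20272722, -0.63680877],
       [-0.61831417, -0.15280506, -0.77093333]]), 't': array([ 169.18733899, -394.70826343, 1729.59576591])}
```

View pics/top0.png

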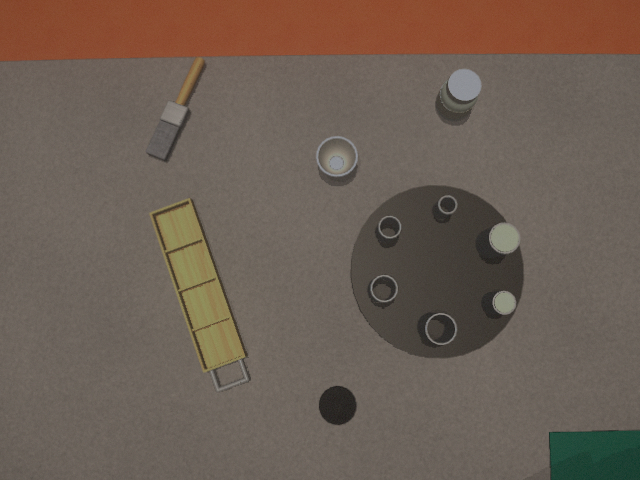

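View pics/scene0.png

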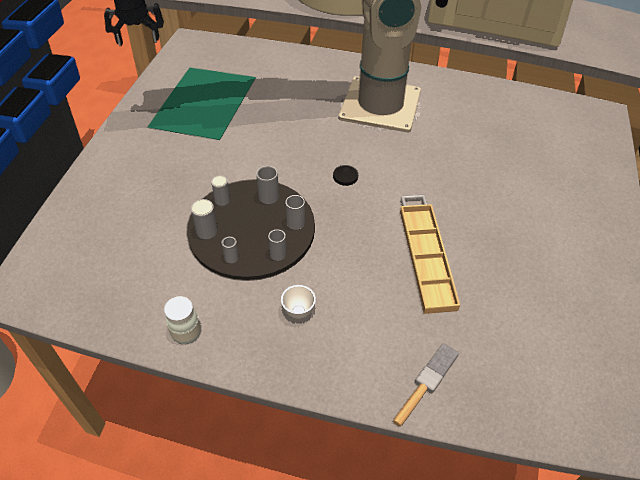

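Top view: empty flask rims at about (447,205), (389,227), (384,289), (441,329), growing in that order. The plaster-filled ones are at (504,238) and (504,302), and the crucible at (337,158). The carrier's outer top corners are about (150,212), (191,199), (245,357), (206,371), with the handle at the lower end (230,375).

```bash
cat > h.py <<'E'
import numpy as np, cv2
from cell import ctrl
from scipy.optimize import minimize
from scipy.ndimage import map_coordinates
def proj(P,c):
    return cv2.projectPoints(np.asarray(P,float).reshape(-1,1,3),cv2.Rodrigues(c["R"])[0],c["t"],c["mtx"],c["distortion"])[0][:,0]
def back(uv,z,c):
    n=cv2.undistortPoints(np.asarray(uv,float).reshape(-1,1,2),c["mtx"],c["distortion"])[:,0]
    d=np.c_[n,np.ones(len(n))]@c["R"]; C=-c["R"].T@c["t"]
    return C+d*((z-C[2])/d[:,2])[:,None]
A=np.linspace(0,2*np.pi,72,endpoint=False)
def ring(xy,r,z): return np.c_[xy[0]+r*np.cos(A),xy[1]+r*np.sin(A),np.full(72,z)]
def samp(g,P,c):
    uv=proj(P,c); return map_coordinates(g,[uv[:,1],uv[:,0]],order=1,mode="nearest").mean()
def fitrim(g,c,uv,D,z):
    x0=back([uv],z,c)[0][:2]
    f=lambda p:-(samp(g,ring(p,D/2-1.5,z),c)-.5*samp(g,ring(p,D/2-6,z),c)-.5*samp(g,ring(p,D/2+4,z),c))
    r=min((minimize(f,x0+d,method="Nelder-Mead",options=dict(initial_simplex=x0+d+np.array([[0,0],[4,0],[0,4]]))) for d in np.array([[0,0],[3,3],[-3,-3]])),key=lambda r:r.fun)
    return r.x,-r.fun
E
python3 - <<'E'
from h import *
im=cv2.imread("pics/top0.png"); g=im.mean(2); c=ctrl.calibration("top")
S={1:(32,56),2:(38,64),3:(44,72),4:(50,80)}
for n,uv in {1:(447,205),2:(389,227),3:(384,289),4:(441,329)}.items():
    for k,(D,h) in S.items():
        x,s=fitrim(g,c,uv,D,15+h); print(n,k,x.round(1),round(s,1))
for uv,z in [((504,238),95),((504,302),79),((337,158),50),((437,271),15)]: print(uv,back([uv],z,c)[0].round(1))
K=back([(150,212),(191,199),(245,357),(206,371)],22,c)[:,:2]; print(K.round(1),np.linalg.norm(np.diff(K,axis=0,append=K[:1]),axis=1).round(1))
big=np.hstack([cv2.resize(im[190:385,140:255],None,fx=3,fy=3,interpolation=2),cv2.resize(im[185:360,350:525],None,fx=2.5,fy=3.343,interpolation=2)[:585]])
cv2.imwrite("pics/c1.png",big)
E
```

```text
1 1 [ 649.8 -213. ] 58.5
1 2 [ 652.7 -212.4] 13.3
1 3 [ 642.  -203.7] 8.7
1 4 [ 635.8 -202.1] 10.2
2 1 [ 612.4 -120.5] 14.6
2 2 [ 612.3 -115.9] 59.4
2 3 [ 614.2 -111.8] 11.7
2 4 [ 603.3 -110.8] 10.5
3 1 [515.9 -99.2] 16.3
3 2 [ 516.8 -104.2] 13.7
3 3 [ 512.6 -104. ] 63.2
3 4 [513.1 -98.3] 12.9
4 1 [ 454.6 -187.9] 16.0
4 2 [ 453.7 -189.9] 16.6
4 3 [ 452.3 -192.2] 15.9
4 4 [ 448.6 -190.7] 67.8
(504, 238) [ 590.  -296.1   95. ]
(504, 302) [ 488.9 -296.7   79. ]
(337, 158) [735.  -32.9  50. ]
(437, 271) [ 543.4 -204.    15. ]
[[649.7 293.8]
 [672.  222.2]
 [400.3 125.1]
 [377.2 190.9]] [ 75.  288.6  69.7 291.3]
```

View pics/c1.png

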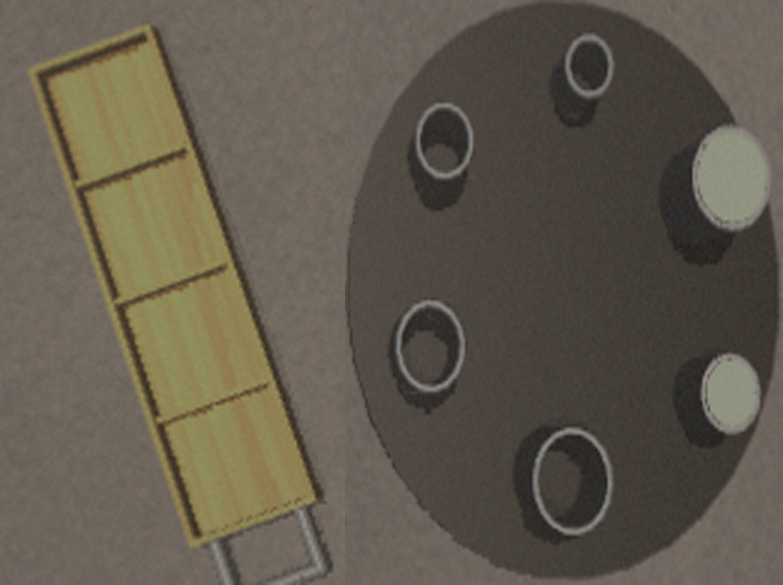

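Rims fit cleanly to their own sizes only (58–68 against <17), and all lie about 105 mm from the shelf centre. The start yaw already matches the carrier and clears neighbours at every pick. Next I fit the carrier outline and work out the moves.

```bash
cat >> h.py <<'E'
def carrier():
    im=cv2.imread("pics/top0.png"); c=ctrl.calibration("top")
    h=cv2.cvtColor(im,cv2.COLOR_BGR2HSV); m=((h[...,0]>15)&(h[...,0]<35)&(h[...,1]>70)).astype(np.uint8); m[:, :130]=0; m[:,270:]=0; m[:190]=0
    m=cv2.morphologyEx(m,cv2.MORPH_CLOSE,np.ones((7,7)))
    def f(p,L=292,W=76):
        R=np.array([[np.cos(p[2]),-np.sin(p[2])],[np.sin(p[2]),np.cos(p[2])]])
        q=np.array([[-L,-W],[L,-W],[L,W],[-L,W]])/2@R.T+p[:2]
        P=np.vstack([np.c_[q,np.full(4,z)] for z in (0,22)])
        t=np.zeros(m.shape,np.uint8); cv2.fillConvexPoly(t,np.round(cv2.convexHull(proj(P,c).astype(np.float32))*16).astype(np.int32),1,shift=4)
        return -(m&t).sum()/(m|t).sum()
    x0=np.array([525,208,.345])
    r=minimize(f,x0,method="Nelder-Mead",options=dict(initial_simplex=[x0,x0+[8,0,0],x0+[0,8,0],x0+[0,0,.05]]))
    return r.x,r.fun
E
python3 - <<'E'
from h import *
x,s=carrier(); print(x,s)
for b in (-108,-36,36,108): print((x[:2]+b*np.array([np.cos(x[2]),np.sin(x[2])])).round(1))
E
```

```text
[5.79666667e+02 1.09333333e+02 5.28333333e-01] 0.0
[486.4  54.9]
[548.6  91.2]
[610.8 127.5]
[672.9 163.8]h.py:29: RuntimeWarning: overflow encountered in scalar negative
  return -(m&t).sum()/(m|t).sum()
```

```bash
sed -i 's/return -(m&t).sum()/return -float((m\&t).sum())/' h.py; cat >> h.py <<'E'
def Rt(r): 
    from scipy.spatial.transform import Rotation as Q
    return Q.from_euler("xyz",r).as_matrix()
def go(xyz):
    s=ctrl.read_state(); return (Rt(s["tool_rot"]).T@(np.array(xyz)-s["eef_pos"])).round(1)
E
python3 - <<'E'
from h import *
x,s=carrier(); print(x,s)
for b in (-108,-36,36,108): print((x[:2]+b*np.array([np.cos(x[2]),np.sin(x[2])])).round(1))
print(go([448.6,-190.7,230]))
E
```

```text
[5.25057500e+02 2.10997812e+02 3.47146651e-01] -0.9791770573566084
[423.5 174.3]
[491.2 198.8]
[558.9 223.2]
[626.6 247.7]
[ 359.  -319.8    1. ]
```

Emit:
carry_out:
  deltas: [0,0,0,0.0359,-0.032,0,-1,0,0,0,0.0359,-0.032,0,-1,0,0,0,0.0359,-0.032,0,-1,0,0,0,0.0359,-0.032,0,-1,0,0,0,0.0359,-0.032,0,-1,0,0,0,0.0359,-0.032,0,-1,0,0,0,0.0359,-0.032,0,-1,0,0,0,0.0359,-0.032,0,-1,0,0,0,0.0359,-0.032,0,-1,0,0,0,0.0359,-0.032,0,-1,0,0,0,0,0,0,-1,0,0,0,0,0,0,-1]

```text
clock: 1.6
eef_pos: [448.2, -191.5, 231.1]
tool_rot: [3.141, 0.001, 0.341]
force: [0.1, -0.2, -1.1]
width: 85.2
gripper_force: 0.0
```

```bash
python3 - <<'E'
from h import *
cv2.imwrite("pics/w1.png",ctrl.get_image("wrist")[:,:,::-1])
print(go([448.6,-190.7,52]),ctrl.read_state()["qpos"])
g=cv2.imread("pics/w1.png").mean(2); c=ctrl.calibration("wrist")
uv=proj([[448.6,-190.7,95]],c)[0]; print(uv, fitrim(g,c,uv,50,95))
E
```

```text
[  1.3  -1.1 179.1] [ 3.44834880e-01  3.98332065e-01  2.94341977e-03  1.95906694e+00
 -4.93835966e-04  7.84900468e-01 -8.83659902e-01]
[320.29006298 216.65139656] (array([ 450.59625594, -190.3655057 ]), np.float64(84.81995809218459))
```

View pics/w1.png

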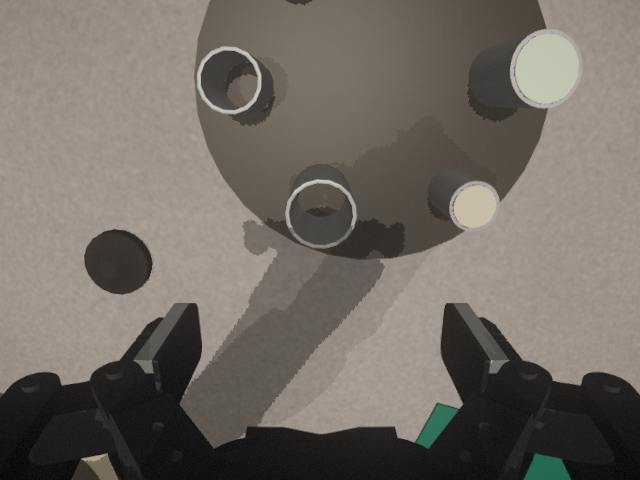

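The wrist view shows flask_4's rim at (321,214), where (320,217) was expected, so the positions agree within 2 mm. Filled_a is well to the right at (473,205). Descending and gripping.

Emit:
carry_out:
  deltas: [0,0,0,0.002,-0.001,0.036,-1,0,0,0,0,0,0.036,-1,0,0,0,0,0,0.036,-1,0,0,0,0,0,0.036,-1,0,0,0,0,0,0.036,-1,0,0,0,0,0,0,-1,0,0,0,0,0,0,1,0,0,0,0,0,0,1,0,0,0,0,0,0,1,0,0,0,0,0,0,1,0,0,0,0,0,0,1,0,0,0,0,0,0,1]

```text
clock: 3.15
eef_pos: [451.2, -190.3, 53.2]
tool_rot: [3.139, -0.002, 0.341]
force: [-0.6, -1.2, 5.7]
width: 49.2
gripper_force: 61.2
```

Emit:
carry_out:
  deltas: [0,0,0,0,0,-0.03,1,0,0,0,0,0,-0.05,1,0,0,0,0,0,-0.05,1,0,0,0,0.035,-0.039,0,1,0,0,0,0.035,-0.04,0,1,0,0,0,0.035,-0.04,0,1,0,0,0,0.035,-0.04,0,1,0,0,0,0.035,-0.04,0,1,0,0,0,0.035,-0.04,0,1,0,0,0,0.035,-0.04,0,1,0,0,0,0.035,-0.04,0,1,0,0,0,0.031,-0.035,0,1]

```text
clock: 4.65
eef_pos: [625.0, 250.3, 182.1]
tool_rot: [-3.141, -0.0, 0.342]
force: [1.2, 0.7, -3.1]
width: 49.3
gripper_force: 63.5
```

Emit:
carry_out:
  deltas: [0,0,0,0,0,0,1,0,0,0,0,0,0,1]

```text
clock: 4.9
eef_pos: [624.4, 247.3, 181.4]
tool_rot: [3.141, 0.001, 0.341]
force: [-0.7, -1.2, -2.9]
width: 49.2
gripper_force: 63.6
```

```bash
python3 - <<'E'
from h import *
print(go([626.6,247.7,42]),ctrl.read_state()["width"])
cv2.imwrite("pics/w2.png",ctrl.get_image("wrist")[:,:,::-1])
c=ctrl.calibration("wrist")
print(proj([[423.5,174.3,4],[491.2,198.8,4],[558.9,223.2,4],[626.6,247.7,4]],c))
E
```

```text
[  2.4   0.3 139.4] 49.19174047499727
[[322.39824098 423.58617396]
 [321.92804893 359.64079568]
 [321.49713222 285.99150307]
 [320.88204917 201.87391644]]
```

View pics/w2.png

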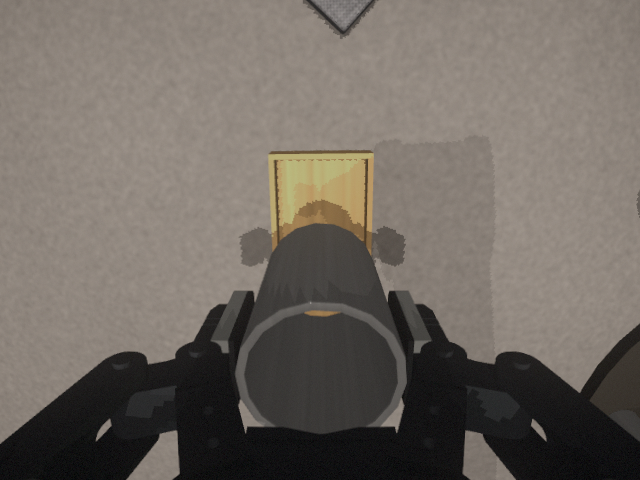

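The wrist view shows flask_4 held upright and in line with the carrier: bay walls at columns 270–373, flask centred near column 321. Lowering it.

Emit:
carry_out:
  deltas: [0,0,0,0.003,0,0.04,1,0,0,0,0,0,0.04,1,0,0,0,0,0,0.035,1,0,0,0,0,0,0.015,1,0,0,0,0,0,0.004,1,0,0,0,0,0,0.003,1,0,0,0,0,0,0,1]

```text
clock: 5.82
eef_pos: [628.6, 249.4, 45.5]
tool_rot: [-3.142, -0.002, 0.341]
force: [0.3, -0.1, -4.4]
width: 49.3
gripper_force: 63.6
```

Emit:
carry_out:
  deltas: [0,0,0,-0.001,0.001,0.002,1,0,0,0,0,0,0.001,1,0,0,0,0,0,0,1]

```text
clock: 6.2
eef_pos: [627.5, 247.8, 42.3]
tool_rot: [3.141, -0.001, 0.341]
force: [-2.3, -1.0, 4.1]
width: 49.1
gripper_force: 64.1
```

Contact felt (force up by about 8 N). Releasing and rising.

Emit:
carry_out:
  deltas: [0,0,0,0,0,0,-1,0,0,0,0,0,0,-1,0,0,0,0,0,0,-1,0,0,0,0,0,0,-1,0,0,0,0,0,-0.02,-1,0,0,0,0,0,-0.05,-1,0,0,0,0,0,-0.05,-1,0,0,0,0,0,-0.05,-1,0,0,0,0,0,0,-1]

```text
clock: 7.32
eef_pos: [630.5, 249.1, 218.2]
tool_rot: [-3.141, -0.012, 0.341]
force: [0.6, -0.4, 0.0]
width: 85.2
gripper_force: 0.0
```

```bash
python3 - <<'E'
from h import *
print(go([512.6,-104,47]),ctrl.read_state()["width"])
im=ctrl.get_image("wrist")[:,:,::-1]; cv2.imwrite("pics/w3.png",im)
c=ctrl.calibration("wrist"); uv=proj([[626.6,247.7,84]],c)[0]; print(uv,fitrim(im.astype(float).mean(2),c,uv,50,84))
E
```

```text
[-231.   293.5  168.3] 85.17176106554759
[321.95516565 224.57741406] (array([625.0179413 , 247.64776321]), np.float64(36.49530630032794))
```

Emit:
carry_out:
  deltas: [0,0,0,-0.029,0.037,0,-1,0,0,0,-0.029,0.037,0,-1,0,0,0,-0.029,0.037,0,-1,0,0,0,-0.029,0.037,0,-1,0,0,0,-0.029,0.037,0,-1,0,0,0,-0.029,0.037,0,-1,0,0,0,-0.028,0.036,0,-1,0,0,0,-0.028,0.035,0,-1,0,0,0,0,0,0,-1,0,0,0,0,0,0,-1]

```text
clock: 8.62
eef_pos: [508.1, -104.5, 210.9]
tool_rot: [-3.14, 0.001, 0.341]
force: [0.1, 1.1, -0.2]
width: 85.7
gripper_force: 0.0
```

```bash
cat >> h.py <<'E'
def look(xy,D,h,d,floor=15,name="wrist"):
    s=ctrl.read_state(); c=ctrl.calibration("wrist"); im=ctrl.get_image("wrist")
    uv=proj([[*xy,floor+h]],c)[0]; x,q=fitrim(im.astype(float).mean(2),c,uv,D,floor+h)
    print("TCP",s["eef_pos"].round(1),"rim seen",x.round(1),"score",round(q,1),"go",go([*xy,floor+d]),"go seen",go([*x,floor+d]))
E
python3 -c "
from h import *
look((512.6,-104),44,72,32)"
```

```text
TCP [ 508.1 -104.5  210.9] rim seen [ 514.5 -102.8] score 90.3 go [  3.9   1.8 164. ] go seen [  6.1   1.2 164. ]
```

Emit:
carry_out:
  deltas: [0,0,0,0.005,0.001,0.04,-1,0,0,0,0,0,0.045,-1,0,0,0,0,0,0.045,-1,0,0,0,0,0,0.034,-1,0,0,0,0,0,0,-1,0,0,0,0,0,0,1,0,0,0,0,0,0,1,0,0,0,0,0,0,1,0,0,0,0,0,0,1,0,0,0,0,0,0,1,0,0,0,0,0,0,1]

```text
clock: 10.05
eef_pos: [514.6, -104.5, 49.0]
tool_rot: [3.14, -0.003, 0.341]
force: [-1.0, 0.9, 6.1]
width: 42.2
gripper_force: 60.0
```

```bash
python3 -c "
from h import *
print(go([558.9,223.2,47]))"
```

```text
[ 151.3 -294.     2.1]
```

Emit:
carry_out:
  deltas: [0,0,0,0,0,-0.03,1,0,0,0,0,0,-0.05,1,0,0,0,0,0,-0.05,1,0,0,0,0.019,-0.037,0,1,0,0,0,0.019,-0.037,0,1,0,0,0,0.019,-0.037,0,1,0,0,0,0.019,-0.037,0,1,0,0,0,0.019,-0.037,0,1,0,0,0,0.019,-0.037,0,1,0,0,0,0.019,-0.037,0,1,0,0,0,0.018,-0.035,0,1,0,0,0,0,0,0,1]

```text
clock: 11.55
eef_pos: [556.8, 228.2, 177.8]
tool_rot: [-3.139, -0.002, 0.347]
force: [-1.5, -1.5, -3.3]
width: 42.0
gripper_force: 61.7
```

Emit:
carry_out:
  deltas: [0,0,0,0,0,0,1]

```text
clock: 11.68
eef_pos: [557.2, 222.2, 177.6]
tool_rot: [3.141, 0.0, 0.341]
force: [-0.5, -1.0, -2.1]
width: 42.3
gripper_force: 61.7
```

```bash
python3 -c "
from h import *
print(go([558.9,223.2,38]),ctrl.read_state()['width'])"
```

```text
[  2.   -0.5 139.6] 42.29221011433693
```

Emit:
carry_out:
  deltas: [0,0,0,0.002,0,0.04,1,0,0,0,0,0,0.04,1,0,0,0,0,0,0.035,1,0,0,0,0,0,0.015,1,0,0,0,0,0,0.005,1,0,0,0,0,0,0.002,1,0,0,0,0,0,0,1,0,0,0,0,0,0,1]

```text
clock: 12.68
eef_pos: [560.0, 224.1, 41.2]
tool_rot: [-3.142, -0.002, 0.341]
force: [0.1, -0.2, -1.3]
width: 42.3
gripper_force: 61.6
```

Emit:
carry_out:
  deltas: [0,0,0,0,0,0.002,1,0,0,0,0,0,0.001,1,0,0,0,0,0,0,1]

```text
clock: 13.05
eef_pos: [559.6, 224.0, 38.1]
tool_rot: [-3.141, -0.001, 0.341]
force: [-0.8, -0.5, 4.0]
width: 42.1
gripper_force: 62.2
```

Emit:
carry_out:
  deltas: [0,0,0,0,0,0,-1,0,0,0,0,0,0,-1,0,0,0,0,0,0,-1,0,0,0,0,0,0,-1,0,0,0,0,0,-0.02,-1,0,0,0,0,0,-0.05,-1,0,0,0,0,0,-0.05,-1,0,0,0,0,0,-0.05,-1,0,0,0,0,0,0,-1,0,0,0,0,0,0,-1]

```text
clock: 14.3
eef_pos: [559.1, 223.7, 208.1]
tool_rot: [-3.141, -0.001, 0.341]
force: [-0.2, -1.2, 0.5]
width: 85.4
gripper_force: 0.0
```

```bash
python3 -c "
from h import *
look((558.9,223.2),44,72,32,4)
print(go([612.3,-115.9,43]))"
```

```text
TCP [559.1 223.7 208.1] rim seen [559.5 225.5] score 38.2 go [  0.3   0.4 171.1] go seen [  1.7  -1.5 171.1]
[-62.7 337.8 164.2]
```

Emit:
carry_out:
  deltas: [0,0,0,-0.007,0.038,0,-1,0,0,0,-0.007,0.038,0,-1,0,0,0,-0.007,0.038,0,-1,0,0,0,-0.007,0.038,0,-1,0,0,0,-0.007,0.038,0,-1,0,0,0,-0.007,0.038,0,-1,0,0,0,-0.007,0.038,0,-1,0,0,0,-0.007,0.037,0,-1,0,0,0,-0.006,0.034,0,-1,0,0,0,0,0,0,-1,0,0,0,0,0,0,-1]

```text
clock: 15.72
eef_pos: [612.8, -113.6, 206.1]
tool_rot: [-3.139, 0.002, 0.341]
force: [-0.6, -0.0, -0.2]
width: 85.2
gripper_force: 0.0
```

```bash
python3 -c "
from h import *
look((612.3,-115.9),38,64,28)"
```

```text
TCP [ 612.8 -113.6  206.1] rim seen [ 614.3 -114.8] score 86.1 go [ -1.5   2.9 163.3] go seen [  0.7   2.5 163.3]
```

Emit:
carry_out:
  deltas: [0,0,0,0,0.002,0.04,-1,0,0,0,0,0,0.045,-1,0,0,0,0,0,0.045,-1,0,0,0,0,0,0.034,-1,0,0,0,0,0,0,-1,0,0,0,0,0,0,1,0,0,0,0,0,0,1,0,0,0,0,0,0,1,0,0,0,0,0,0,1,0,0,0,0,0,0,1,0,0,0,0,0,0,1,0,0,0,0,0,0,1]

```text
clock: 17.27
eef_pos: [615.4, -116.5, 45.2]
tool_rot: [3.14, -0.003, 0.341]
force: [-1.5, 0.5, 6.3]
width: 37.4
gripper_force: 59.3
```

```bash
python3 -c "
from h import *
print(go([491.2,198.8,47]))"
```

```text
[ -11.7 -338.6   -2.2]
```

Emit:
carry_out:
  deltas: [0,0,0,0,0,-0.03,1,0,0,0,0,0,-0.05,1,0,0,0,0,0,-0.05,1,0,0,0,-0.001,-0.042,0,1,0,0,0,-0.001,-0.042,0,1,0,0,0,-0.001,-0.042,0,1,0,0,0,-0.001,-0.042,0,1,0,0,0,-0.002,-0.042,0,1,0,0,0,-0.002,-0.042,0,1,0,0,0,-0.002,-0.042,0,1,0,0,0,-0.001,-0.042,0,1,0,0,0,0,-0.003,0,1]

```text
clock: 18.77
eef_pos: [488.9, 203.6, 173.9]
tool_rot: [-3.139, -0.001, 0.347]
force: [-0.6, -0.3, -1.9]
width: 37.2
gripper_force: 60.5
```

Emit:
carry_out:
  deltas: [0,0,0,0,0,0,1,0,0,0,0,0,0,1]

```text
clock: 19.02
eef_pos: [491.2, 197.8, 173.6]
tool_rot: [3.141, -0.0, 0.338]
force: [-0.2, -0.2, -1.0]
width: 37.3
gripper_force: 60.5
```

```bash
python3 -c "
from h import *
print(go([491.2,198.8,34]),ctrl.read_state()['width'])"
```

```text
[  0.2  -1.  139.6] 37.26364655452968
```

Emit:
carry_out:
  deltas: [0,0,0,0.001,-0.001,0.04,1,0,0,0,0,0,0.04,1,0,0,0,0,0,0.035,1,0,0,0,0,0,0.015,1,0,0,0,0,0,0.005,1,0,0,0,0,0,0.003,1,0,0,0,0,0,0.002,1,0,0,0,0,0,0,1]

```text
clock: 20.02
eef_pos: [492.0, 201.0, 34.3]
tool_rot: [-3.142, -0.002, 0.341]
force: [0.4, -0.4, 1.8]
width: 37.0
gripper_force: 60.7
```

Emit:
carry_out:
  deltas: [0,0,0,0,0,0.001,1,0,0,0,0,0,0,1,0,0,0,0,0,0,-1,0,0,0,0,0,0,-1,0,0,0,0,0,0,-1,0,0,0,0,0,0,-1,0,0,0,0,0,-0.02,-1,0,0,0,0,0,-0.05,-1,0,0,0,0,0,-0.05,-1,0,0,0,0,0,-0.05,-1,0,0,0,0,0,0,-1,0,0,0,0,0,0,-1]

```text
clock: 21.52
eef_pos: [490.6, 200.5, 201.8]
tool_rot: [3.142, 0.001, 0.341]
force: [-0.1, -0.6, -0.7]
width: 85.3
gripper_force: 0.0
```

```bash
python3 -c "
from h import *
look((491.2,198.8),38,64,28,4)
print(go([651,-212.5,43]))"
```

```text
TCP [490.6 200.5 201.8] rim seen [491.1 202.2] score 31.3 go [  0.8   1.7 169.1] go seen [  1.9  -1.5 169.1]
[ 14.  442.8 158.2]
```

Emit:
carry_out:
  deltas: [0,0,0,0.002,0.044,0,-1,0,0,0,0.002,0.044,0,-1,0,0,0,0.002,0.044,0,-1,0,0,0,0.002,0.044,0,-1,0,0,0,0.001,0.044,0,-1,0,0,0,0.001,0.044,0,-1,0,0,0,0.001,0.045,0,-1,0,0,0,0.001,0.045,0,-1,0,0,0,0.001,0.045,0,-1,0,0,0,0.001,0.044,0,-1,0,0,0,0,0,0,-1,0,0,0,0,0,0,-1]

```text
clock: 23.08
eef_pos: [651.5, -211.1, 200.2]
tool_rot: [-3.139, 0.003, 0.341]
force: [-0.8, 1.2, -0.9]
width: 85.5
gripper_force: 0.0
```

```bash
python3 -c "
from h import *
look((649.8,-213),32,56,25)"
```

```text
TCP [ 651.5 -211.1  200.2] rim seen [ 651.9 -211.9] score 87.2 go [ -2.5   2.4 160.7] go seen [-1.000e-01  2.100e+00  1.607e+02]
```

Emit:
carry_out:
  deltas: [0,0,0,-0.001,0.002,0.04,-1,0,0,0,0,0,0.045,-1,0,0,0,0,0,0.045,-1,0,0,0,0,0,0.032,-1,0,0,0,0,0,0,-1,0,0,0,0,0,0,1,0,0,0,0,0,0,1,0,0,0,0,0,0,1,0,0,0,0,0,0,1,0,0,0,0,0,0,1,0,0,0,0,0,0,1,0,0,0,0,0,0,1]

```text
clock: 24.62
eef_pos: [653.1, -214.5, 42.0]
tool_rot: [3.141, -0.002, 0.341]
force: [-1.7, 0.7, 6.6]
width: 30.0
gripper_force: 58.9
```

```bash
python3 -c "
from h import *
print(go([423.5,174.3,47]))"
```

```text
[ -86.5 -443.1   -5.6]
```

Emit:
carry_out:
  deltas: [0,0,0,0,0,-0.03,1,0,0,0,0,0,-0.05,1,0,0,0,0,0,-0.05,1,0,0,0,-0.009,-0.044,0,1,0,0,0,-0.009,-0.044,0,1,0,0,0,-0.009,-0.044,0,1,0,0,0,-0.009,-0.044,0,1,0,0,0,-0.009,-0.044,0,1,0,0,0,-0.009,-0.044,0,1,0,0,0,-0.009,-0.044,0,1,0,0,0,-0.009,-0.044,0,1,0,0,0,-0.008,-0.045,0,1]

```text
clock: 26.12
eef_pos: [443.4, 134.2, 170.7]
tool_rot: [-3.142, -0.001, 0.34]
force: [0.9, 0.5, -0.5]
width: 29.8
gripper_force: 59.5
```

Emit:
carry_out:
  deltas: [0,0,0,-0.006,-0.045,0,1,0,0,0,0,0,0,1,0,0,0,0,0,0,1]

```text
clock: 26.5
eef_pos: [423.8, 173.1, 170.6]
tool_rot: [3.141, -0.001, 0.341]
force: [-0.0, -0.7, -0.5]
width: 29.9
gripper_force: 59.6
```

```bash
python3 -c "
from h import *
print(go([423.5,174.3,31]),ctrl.read_state()['width'])"
```

```text
[  0.   -1.3 139.6] 29.879255604475308
```

Emit:
carry_out:
  deltas: [0,0,0,0.001,0,0.04,1,0,0,0,0,0,0.04,1,0,0,0,0,0,0.035,1,0,0,0,0,0,0.015,1,0,0,0,0,0,0.005,1,0,0,0,0,0,0.003,1,0,0,0,0,0,0.002,1,0,0,0,0,0,0,1]

```text
clock: 27.5
eef_pos: [425.7, 174.1, 31.8]
tool_rot: [3.141, -0.001, 0.34]
force: [0.1, -0.2, -1.7]
width: 29.9
gripper_force: 59.6
```

Emit:
carry_out:
  deltas: [0,0,0,-0.001,0,0.001,1,0,0,0,0,0,0.001,1,0,0,0,0,0,0,1]

```text
clock: 27.88
eef_pos: [425.0, 174.1, 30.8]
tool_rot: [-3.141, -0.002, 0.34]
force: [-2.0, -0.1, 14.0]
width: 29.8
gripper_force: 61.0
```

Emit:
carry_out:
  deltas: [0,0,0,0,0,-0.001,1,0,0,0,0,0,0,1,0,0,0,0,0,0,-1,0,0,0,0,0,0,-1,0,0,0,0,0,0,-1,0,0,0,0,0,0,-1,0,0,0,0,0,-0.02,-1,0,0,0,0,0,-0.05,-1,0,0,0,0,0,-0.05,-1,0,0,0,0,0,-0.05,-1,0,0,0,0,0,0,-1]

```text
clock: 29.25
eef_pos: [426.1, 174.6, 203.0]
tool_rot: [-3.141, -0.006, 0.341]
force: [-1.1, 0.4, -0.8]
width: 85.4
gripper_force: 0.0
```

Emit:
carry_out:
  deltas: [0,0,0,0,0.05,0,-1,0,0,0,0,0.05,0,-1,0,0,0,0,0.05,0,-1,0,0,0,0,0.05,0,-1,0,0,0,0,0,0,-1,0,0,0,0,0,0,-1]

```text
clock: 30.0
eef_pos: [489.8, -14.3, 198.9]
tool_rot: [-3.14, 0.003, 0.341]
force: [-0.3, 0.5, -0.5]
width: 85.4
gripper_force: 0.0
```

```bash
python3 - <<'E'
from h import *
im=ctrl.get_image("top")[:,:,::-1]; cv2.imwrite("pics/top2.png",im); c=ctrl.calibration("top"); g=im.astype(float).mean(2)
p,_=carrier(); u=np.array([np.cos(p[2]),np.sin(p[2])]); v=np.array([-u[1],u[0]])
for n,(D,h,b) in {1:(32,56,-108),2:(38,64,-36),3:(44,72,36),4:(50,80,108)}.items():
    x,s=fitrim(g,c,proj([[*(p[:2]+b*u),4+h]],c)[0],D,4+h); print(n,((x-p[:2])@u-b).round(1),((x-p[:2])@v).round(1),round(s,1))
E
```

```text
1 -1.6 0.9 45.8
2 -1.0 2.8 39.9
3 -0.7 1.1 43.6
4 -1.5 0.0 44.3
```

View pics/top2.png

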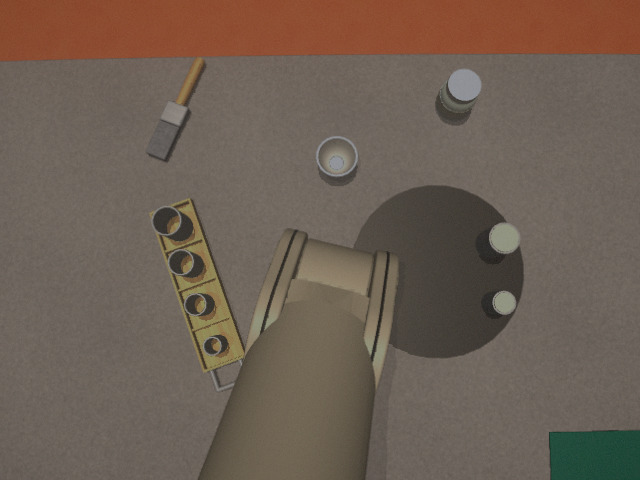

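All four flasks stand upright in their bays within 3 mm of centre, from (216,345) by the handle to (172,221) at the far end. The filled flasks at (504,238) and (504,302) and the crucible at (337,158) have not moved.

```bash
python3 -c "
from cell import ctrl
print(ctrl.finish_job())"
```

```text
the job is handed in; nothing more can be done
None
```

The four empty flasks stand upright in their bays, smallest by the handle to largest at the far end, each within about 3 mm of bay centre; the filled flasks and crucible did not visibly move, and the job was handed in at about 30 s (no verdict was returned).

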